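# Space the next slat of a slatted shelf and hold it for screwing

### The job

The third slat of this small slatted shelf lies loose and askew on the two bearers: stand the thin wooden spacer upright on a bearer in the gap between it and the slats already screwed down, its 18 mm thickness across the gap, choosing the bearer where the gap is wide enough to take it without pushing the loose slat aside, and let go of it. Then push the loose slat up against the spacer until the spacer is trapped tight and flush between the two slats and these lie parallel, and finish while still holding the slat firmly pressed there, ready for the screws. Do not disturb the chunky offcut, the drawer of screws, the tape measure or the screwdriver.

Things in the scene. Friction and masses are not known exactly. Their poses are not given: they have to be found in the camera images.
- shelf: Half-built shelf of plain pale wood, held fast to the bench. Origin on the bench surface; x away from the robot (within 0.15 rad), y left along the slats, z up. Two bearers 45 mm wide, 20 mm high run along x from -170 to +250 mm at y = +125 and -125 mm. Two slats, 60 (x) x 340 (y) x 18 mm, are screwed onto them, centred at x = 82 and 160 mm, y = 0, tops 38 mm above the bench.
- bearer_left (a point): Point on top of the left bearer (y = +125 mm of the shelf, 20 mm up), on its centre line, right at the robot-facing edge of the nearer screwed-down slat (x = 52 mm of the shelf): the gap begins here and runs towards the robot. Axes of the shelf.
- bearer_right (a point): The same point on the right bearer (y = -125 mm of the shelf). On both bearers' far ends, at x = 228 mm of the shelf, press steel holdfasts, 118 mm high, with posts at y = +175 and -175 mm.
- slat_mid (a point): Centre of the loose slat (60 x 340 x 18 mm, 0.2 kg), flat on both bearers, robot side of the fixed slats, 29 mm up. x across it, away from the robot; y left along it; z up. Skewed up to 0.125 rad either way, so the gap to the nearer fixed slat (23 to 25 mm at mid-length) widens to one end and is mostly too narrow at the other; unskewed, it is wide enough throughout. Pushed off the line of the spacer, it swings askew.
- slat_left_end (a point): Middle of the loose slat's left (+y) end face, half-way up its thickness; same axes as the slat.
- slat_right_end (a point): Middle of the loose slat's right (-y) end face, half-way up its thickness; same axes as the slat.
- spacer_mid (a point): Centre of the spacer, a pale wooden offcut 18 mm thick (its x), 60 mm long (y), 65 mm tall (z), 45 g, standing loose on its edge on the bench, left or right of the shelf. In the gap its x lies along the shelf's x and it stands on a bearer, centred on it or nearly (its centre then 52.5 mm up, its top 47 mm above the slats); off the bearer it would drop through to the bench.
- block_mid (a point): Centre of a chunky offcut of the same wood, 44 x 90 (its y) x 44 mm, lying on the other side of the shelf: not needed, leave it.
- screw_drawer: Clear plastic drawer with screws, 56 x 120 x 40 mm, on the farther screwed-down slat: leave it. Origin: centre of its underside.
- tape: Tape measure, about 100 x 35 x 68 mm, on the bench to the left: leave it. Origin: its underside, below the drum.
- screwdriver: Screwdriver lying on the bench to the right: leave it. Origin: its underside.
Things that resemble listed ones, but are neither listed nor needed, are in the scene too. Of the things like the part that bears spacer_mid, leave any that is purple; of the rest the smaller one is meant.

How it is judged (in metres and radians):
On the way:
1. the spacer stands upright on a bearer in the gap between the loose slat and the screwed-down one, let go, and neither end of the loose slat has been moved more than 10 mm (z of spacer_mid in the frame of shelf between 0.048 and 0.058 m and angle between spacer_mid's own z axis and vertical below 0.1 rad and y of spacer_mid in the frame of shelf between -0.155 and 0.155 m and y of spacer_mid in the frame of slat_mid between -0.155 and 0.155 m and z of slat_mid in the frame of shelf between 0.026 and 0.033 m and angle between slat_mid's own z axis and vertical below 0.05 rad and angle between the x axis of spacer_mid and the x axis of shelf, either way round below 0.25 rad and x of spacer_mid in the frame of shelf below 0.0465 m and x of spacer_mid in the frame of slat_mid above 0.0355 m and contact force between the fingers and spacer below 0.1 N and distance of each of slat_left_end, slat_right_end from where it was at the start of the episode below 0.01 m), for 0.2 s.
At the end, for the whole second after the job is handed in: Fingers press the loose slat against the spacer and the spacer against the fixed slat (over 3 N each); spacer upright on a bearer within 0.1 rad, square within 0.05, within 3 mm of both slats, untouched by the arm; slat flat on the bearers, parallel to the others within 0.04 rad; all still (z of spacer_mid in the frame of shelf between 0.048 and 0.058 m and angle between spacer_mid's own z axis and vertical below 0.1 rad and y of spacer_mid in the frame of shelf between -0.155 and 0.155 m and y of spacer_mid in the frame of slat_mid between -0.155 and 0.155 m and z of slat_mid in the frame of shelf between 0.026 and 0.033 m and angle between slat_mid's own z axis and vertical below 0.05 rad and angle between the x axis of spacer_mid and the x axis of shelf, either way round below 0.05 rad and angle between the y axis of slat_mid and the y axis of shelf, either way round below 0.04 rad and x of spacer_mid in the frame of shelf between 0.04 and 0.046 m and x of spacer_mid in the frame of slat_mid between 0.0355 and 0.042 m and contact force between the fingers and slat above 3 N and contact force between slat and spacer above 3 N and contact force between spacer and shelf above 3 N and contact force between the arm and spacer below 0.1 N and linear speed of each of slat, spacer below 0.02 m/s); the arm keeps its last pose, push and grip.
It fails at once if the chunky offcut is moved more than 20 mm (distance of block_mid from where it was at the start of the episode above 0.02 m).
It fails at once if the screw drawer is moved more than 20 mm (distance of screw_drawer from where it was at the start of the episode above 0.02 m).
It fails at once if the tape measure is moved more than 20 mm (distance of tape from where it was at the start of the episode above 0.02 m).
It fails at once if the screwdriver is moved more than 20 mm (distance of screwdriver from where it was at the start of the episode above 0.02 m).
It also fails if it takes over 54 s, if anything falls off the work surface, if the arm or the gripper's body presses on something with over 40 N, if the wrist force passes 120 N, or if a joint passes its speed limit or range.

### The arm

A 7-joint arm with a two-finger parallel gripper is mounted at the origin on the work surface. World frame = base frame: x ahead of the robot, y to its left, z up, the work surface at z = 0. Lengths are in m, angles in degrees, forces in N, time in s.
With the tool pointing down it reaches from about 0.35 to 0.9 m from the base axis. Payload 19.9 kg.
Tool frame: the origin (TCP) lies between the finger pads; the fingertips stand 8 mm ahead of it and the grasp point (between the pads) lies 11 mm behind it; z points along the fingers, y is the line along which they close (so a half turn about z gives the same grasp; the last joint's range is limited). The gripper opens to 94 mm and grips with 3 to 60 N. Pads are 16 mm wide; open, the fingers measure 119 mm over their backs; the gripper's body (75 mm by 177 mm) begins 78 mm behind the grasp point.
Start: joints at [-76.175, 23.915, -0.59, 92.452, 0.269, 63.638, -3.037], TCP at [0.174, 0.6, 0.213] pointing down, gripper open.
Joint ranges: [-161.28, 161.28], [-22.2, 115.67], [-73.04, 71.86], [3.21, 147.25], [-68.34, 248.33], [10.77, 114.83], [-161.83, 161.83]. Speed limits (degrees/s): [108.29, 108.29, 136.94, 136.94, 172.46, 172.46, 172.46].

### API

Orientations are given as [roll, pitch, yaw] about the fixed x, y, z axes, in that order (R = Rz(yaw) Ry(pitch) Rx(roll)).
In Python, from workcell import telemetry, cams, manip gives the robot as it stands. The module is installed in compiled form; this text tells all that it offers.
- The arm moves only by the tool drive_tool, never from a script. Its arguments are lists of equal length, an entry for each row: "xyz": the shift along the tool's x, y, z scaled (see below), a list of three; "yaw": the turn about the tool's z scaled (see below). In form: {"xyz": [[dx, dy, dz], ...], "yaw": [yaw, ...]}. A call has 1 to 8 rows; each row is the pose to reach, as a shift and turn from the pose commanded when the call began, along the tool's axes at that moment, turning the shorter way round; what a row does not reach only later rows make up. The controller multiplies each number of a shift by 10 cm and each number of a turn by 180 degrees. A row lasts 1/12 s, in which the tool goes at most 41.7 mm and 7.16 degrees, less where a joint would pass 70% of its speed; a pose out of reach is approached as far as the arm can. A call with a number of a shift or a turn outside -1 to 1 is refused whole. A call with a gripper value outside its range is refused whole. "jaw" is the closure, from 0 (fully open) to 1 (shut), set as the call begins (left out, the last holds). The fingers move at their own pace and stop on an object; the grip force is fixed at half the most. Time passes only in rows, so rows that repeat a pose let the fingers close. It gives the time, the measured TCP pose, the force, the opening and the grip force at its end, in the units of the state.
- telemetry.sense(): the state, without advancing time (a new reading comes with each control period).
- cams.camera(name): name is "scene" or "top" or "wrist"; returns the picture (420x560x3 uint8, blue, green, red); there is no depth.
- cams.get_calibration(name): a dict with "vertical_fov" (degrees; the focal length in pixels is half the picture's height over the tangent of half this angle, whatever the lens; pixels are square), "cx", "cy" (the principal point, pixels), "rvec" (rotation vector, rad) and "tvec" (3), from world to camera coordinates, as OpenCV has them; the wrist camera has in their place "mount" (4x4, takes a point from camera to tool coordinates, whose origin is the TCP and whose axes are the flange's). Camera axes: x right, y down, z forward; pixel columns grow to the right and rows downward; lengths in m; the calibration is good to about 2 mm. A picture is of the moment at which its call begins: read the wrist's pose just before it. get_calibration takes no time and is no camera call.
- manip.close_job(): hands the job in; it is judged then, once.
The state is a dict: "t": time; "joint_pos": joint angles; "joint_velocities": joint speeds; "tau": joint torques, N m; "position": TCP position; "tool_rot": TCP orientation; "wrist_force": force on the tool from outside, world axes, zero at the start; "wrist_torque": the same for the moment, N m; "finger_gap": finger opening in m; "grasp_force": force on a finger pad.
Only numpy, scipy, OpenCV 4.12 (cv2) and the standard library are available. Lean on these libraries where they do the work, as an engineer would, in place of code of your own. Each camera call takes 0.05 s, during which the arm holds its last target. There are 200 camera calls.

## Working session

There is one attempt and no reset: what is moved stays moved. The work goes in short steps, Python scripts to look and compute and a tool call to move; the robot and the scene stay as the last step left them, time stands still between calls to the robot, and variables do not carry over. Pictures are saved under pics/ and viewed, at most 10 in all, crops included, and the job is handed in when it is done.

Besides the shell and the picture viewer there is one more tool, called after ">>>" in YAML: its name, and indented under it one key for each argument. drive_tool: Moves the arm, as the interface text tells. Shifts and turns lie within -1 to 1; 1 stands for 10 cm of shift or 180 degrees of turn. Its arguments: {"type":"object","properties":{"xyz":{"type":"array"},"yaw":{"type":"array"},"jaw":{"type":"number"}},"required":["xyz","yaw"]}

```bash
mkdir -p pics; cat > h.py <<'E'
import numpy as np, cv2
from workcell import telemetry, cams, manip
from scipy.spatial.transform import Rotation as R
def cam(name, st=None):
    c=cams.get_calibration(name); f=210/np.tan(np.radians(c['vertical_fov'])/2)
    K=np.array([[f,0,c['cx']],[0,f,c['cy']],[0,0,1.]])
    if 'mount' in c:
        T=np.eye(4); T[:3,:3]=R.from_euler('xyz',st['tool_rot'],degrees=True).as_matrix(); T[:3,3]=st['position']
        M=T@np.array(c['mount']); Rc=M[:3,:3].T; t=-Rc@M[:3,3]
    else: Rc=cv2.Rodrigues(np.array(c['rvec'],float))[0]; t=np.array(c['tvec'],float).ravel()
    return K,Rc,t
def ray(C,uv,z):
    K,Rc,t=C; o=-Rc.T@t; d=Rc.T@np.linalg.inv(K)@np.array([uv[0],uv[1],1.]); return o+d*(z-o[2])/d[2]
def proj(C,p):
    K,Rc,t=C; q=K@(Rc@np.array(p,float)+t); return q[:2]/q[2]
E
python3 - <<'E'
from h import *
s=telemetry.sense(); print(s); print({n:cams.get_calibration(n) for n in('top','scene','wrist')})
for n in('top','scene'): cv2.imwrite(f'pics/{n}0.png',cams.camera(n))
E
```

```text
{'t': 0.0, 'joint_pos': array([-76.17678139,  23.94710189,  -0.59208927,  92.48424912,
         0.2699994 ,  63.63849415,  -3.03530983]), 'joint_velocities': array([ 0.05190153, -0.02359386,  0.02516501, -0.03723632,  0.00159316,
       -0.00351283,  0.0417147 ]), 'tau': array([ 1.29391286e-03, -8.51255107e+01,  6.39565978e-01, -4.25983357e+01,
       -4.87444550e-02,  1.88779423e-02,  1.63053160e-04]), 'position': array([0.17427656, 0.59983622, 0.21284471]), 'tool_rot': array([-1.79931713e+02,  5.08029430e-03,  1.63802778e+02]), 'wrist_force': array([ 0.27797026,  0.82502901, -0.85764313]), 'wrist_torque': array([-0.05207704, -0.02630839, -0.02683564]), 'grasp_force': 0.0, 'finger_gap': 0.09430764417304513}
{'top': {'vertical_fov': 47.37599283426657, 'cx': 284.787338867239, 'cy': 203.87367913588645, 'rvec': array([ 2.16624775, -2.16295399,  0.17144644]), 'tvec': array([-0.00651731,  0.60553011,  1.22532446])}, 'scene': {'vertical_fov': 49.14975291572001, 'cx': 280.35232093799794, 'cy': 203.16897475629702, 'rvec': array([ 2.11543307,  1.66428403, -0.46241278]), 'tvec': array([-0.13999832, -0.48266264,  1.58360939])}, 'wrist': {'vertical_fov': 68.90605715509447, 'cx': 277.7078726799657, 'cy': 210.75592278274323, 'mount': array([[-8.21469904e-04, -9.61032776e-01, -2.76433226e-01,
         8.10408087e-02],
       [ 9.99999652e-01, -8.29227012e-04, -8.88289797e-05,
         4.02944821e-04],
       [-1.43858337e-04, -2.76433203e-01,  9.61033123e-01,
        -1.71914811e-01],
       [ 0.00000000e+00,  0.00000000e+00,  0.00000000e+00,
         1.00000000e+00]])}}
```

View pics/top0.png

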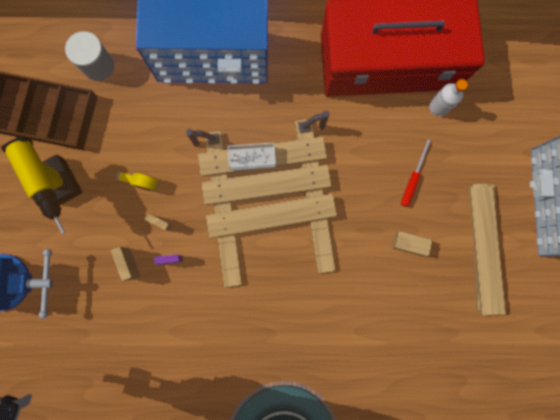

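View pics/scene0.png

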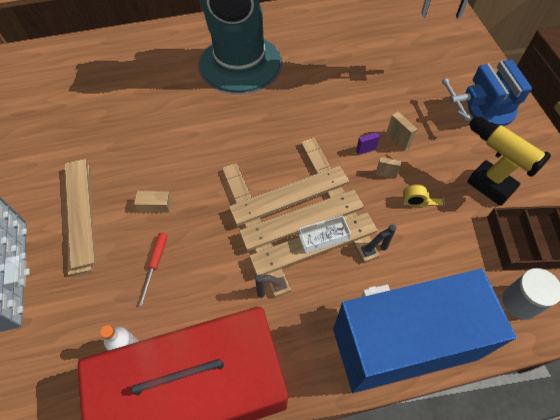

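The top view shows the shelf around (270,215), with the loose slat nearest the robot. The small spacer is at (157,221), a larger lookalike at (122,263), a purple one at (168,260) and the block at (413,244). I'll segment the wood next.

```bash
python3 - <<'E'
from h import *
im=cv2.imread('pics/top0.png'); C=cam('top')
hsv=cv2.cvtColor(im,cv2.COLOR_BGR2HSV)
for n,p in dict(spacer=(157,221),look=(122,263),slat=(265,218),fixed=(240,188),bench=(370,300),bench2=(150,300)).items(): print(n,hsv[p[1],p[0]],ray(C,p,.04))
m=((hsv[...,2]>150)&(hsv[...,1]<150)).astype(np.uint8)
cs,_=cv2.findContours(m,cv2.RETR_EXTERNAL,cv2.CHAIN_APPROX_NONE)
for c in cs:
    if cv2.contourArea(c)>60: print(cv2.contourArea(c),cv2.minAreaRect(c))
crop=cv2.resize(im[120:300,100:345],None,fx=3.2,fy=3.2,interpolation=cv2.INTER_CUBIC); cv2.imwrite('pics/crop0.png',crop); print(crop.shape)
E
```

```text
spacer [ 18 113 180] [0.55932825 0.32855959 0.04      ]
look [ 18 114 175] [0.45035474 0.41445828 0.04      ]
slat [ 18 113 171] [0.56790585 0.04648976 0.04      ]
fixed [ 18 110 176] [0.64762733 0.1131102  0.04      ]
bench [ 14 158 158] [ 0.35538871 -0.22609397  0.04      ]
bench2 [ 14 158 160] [0.35644274 0.33927006 0.04      ]
76.0 ((165.96922302246094, 258.75384521484375), (4.961389541625977, 20.341697692871094), 82.87498474121094)
313.0 ((119.28752136230469, 263.07647705078125), (33.834312438964844, 11.027200698852539), 70.20112609863281)
162.0 ((547.270263671875, 241.1216278076172), (13.809514045715332, 25.153045654296875), 80.53767395019531)
545.5 ((413.0000305175781, 242.50001525878906), (34.68259048461914, 17.46256446838379), 14.03624439239502)
851.0 ((321.729736328125, 246.37838745117188), (51.62128448486328, 18.412687301635742), 80.53767395019531)
148.0 ((155.59347534179688, 221.3338165283203), (23.15122413635254, 8.062073707580566), 29.357755661010742)
165.0 ((546.2673950195312, 212.17324829101562), (13.134490966796875, 26.567493438720703), 84.2894058227539)
3898.0 ((274
[... 254 characters left out ...]
 ((265.07159423828125, 181.93405151367188), (26.11043357849121, 130.5352325439453), 81.73282623291016)
188.0 ((545.1861572265625, 156.38685607910156), (11.961006164550781, 33.747127532958984), 70.01689147949219)
2756.5 ((259.98040771484375, 145.3027801513672), (42.26136016845703, 128.8220672607422), 81.93675231933594)
275.5 ((445.07318115234375, 98.15852355957031), (16.24207305908203, 32.952667236328125), 38.65980911254883)
560.0 ((194.07955932617188, 94.91310119628906), (95.98389434814453, 20.403154373168945), 12.395407676696777)
253.0 ((229.0, 63.0), (14.0, 22.0), 90.0)
1368.5 ((97.38772583007812, 40.63424301147461), (40.53569030761719, 71.01178741455078), 59.198551177978516)
(576, 784, 3)
```

View pics/crop0.png

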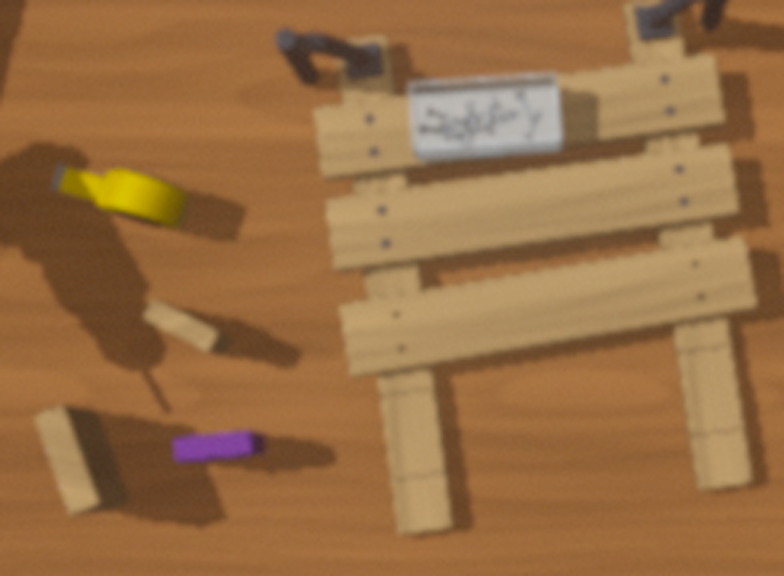

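```bash
cat >> h.py <<'E'
def go(p,yaw,s=None):
    s=s or telemetry.sense(); Rm=R.from_euler('xyz',s['tool_rot'],degrees=True).as_matrix()
    d=Rm.T@(np.array(p)-s['position'])*10; dy=-((yaw-s['tool_rot'][2]+180)%360-180)/180
    print('pos',s['position'].round(4),'rot',s['tool_rot'].round(2),'cmd',d.round(3),'yaw',round(dy,3))
E
python3 - <<'E'
from h import *
im=cv2.imread('pics/top0.png'); C=cam('top')
c=(155.6,221.3); p=ray(C,c,.065); a=np.radians(29.36)
q=ray(C,(c[0]+10*np.cos(a),c[1]+10*np.sin(a)),.065)-p
print(p,np.degrees(np.arctan2(q[1],q[0])), np.linalg.norm(q)*2.3)
for n,v in dict(fl=(326,200),fl2=(333,270),lr=(735,145),fr2=(742,212),ll=(340,305),ll2=(350,376),lr1=(750,237),lr2=(757,305)).items():
    print(n,ray(C,(v[0]/3.2+100,v[1]/3.2+120),.038).round(4))
go([.545,.325,.213],61)
E
```

```text
[0.55613546 0.3260771  0.065     ] -119.0329210862056 0.05945922827954664
fl [0.6623 0.2144 0.038 ]
fl2 [0.6038 0.2073 0.038 ]
lr [ 0.7107 -0.1262  0.038 ]
fr2 [ 0.6537 -0.1314  0.038 ]
ll [0.5748 0.2009 0.038 ]
ll2 [0.5165 0.1915 0.038 ]
lr1 [ 0.6326 -0.1378  0.038 ]
lr2 [ 0.5757 -0.1428  0.038 ]
pos [0.1743 0.5999 0.2129] rot [-1.7994e+02  1.0000e-02  1.6380e+02] cmd [-4.326e+00 -1.605e+00  1.000e-03] yaw 0.571
```

>>> drive_tool:
  xyz:
    - [-0.4, -0.15, 0]
    - [-0.8, -0.3, 0]
    - [-1, -0.4, 0]
    - [-1, -0.4, 0]
  yaw: [0, 0, 0, 0]

```text
t: 0.43
position: [0.2644, 0.53, 0.2133]
tool_rot: [-179.9, 0.1, 163.4]
wrist_force: [0.8, -0.3, 0.5]
finger_gap: 0.094
grasp_force: 0.0
```

>>> drive_tool:
  xyz:
    - [-0.4, -0.15, 0]
    - [-0.8, -0.3, 0]
    - [-1, -0.4, 0]
    - [-1, -0.4, 0]
  yaw: [0, 0, 0, 0]

```text
t: 0.77
position: [0.3487, 0.4635, 0.2133]
tool_rot: [-179.9, 0.1, 163.4]
wrist_force: [0.4, -0.4, 0.7]
finger_gap: 0.0937
grasp_force: 0.0
```

>>> drive_tool:
  xyz:
    - [-0.4, -0.15, 0]
    - [-0.8, -0.3, 0]
    - [-1, -0.4, 0]
    - [-1, -0.4, 0]
  yaw: [0, 0, 0, 0]

```text
t: 1.1
position: [0.433, 0.3971, 0.2133]
tool_rot: [-179.9, 0.1, 163.4]
wrist_force: [-1.1, -0.0, -0.5]
finger_gap: 0.0938
grasp_force: 0.0
```

>>> drive_tool:
  xyz:
    - [-0.4, -0.15, 0]
    - [-0.8, -0.3, 0]
    - [-1, -0.4, 0]
    - [-1, -0.4, 0]
    - [-1, -0.4, 0]
    - [-1, -0.4, 0]
    - [-1, -0.4, 0]
    - [-1, -0.4, 0]
  yaw: [0.03, 0.07, 0.11, 0.15, 0.19, 0.23, 0.27, 0.3]

```text
t: 1.77
position: [0.5132, 0.3357, 0.2131]
tool_rot: [-180.0, -0.0, 109.5]
wrist_force: [0.4, -0.5, 0.3]
finger_gap: 0.0941
grasp_force: 0.0
```

>>> drive_tool:
  xyz:
    - [0, 0, 0]
    - [0, 0, 0]
    - [0, 0, 0]
    - [0, 0, 0]
    - [0, 0, 0]
    - [0, 0, 0]
    - [0, 0, 0]
    - [0, 0, 0]
  yaw: [0.03, 0.07, 0.11, 0.15, 0.19, 0.23, 0.27, 0.27]
  jaw: 0.4

```text
t: 2.43
position: [0.5131, 0.3358, 0.2131]
tool_rot: [-180.0, 0.0, 60.9]
wrist_force: [0.5, 0.0, 0.7]
finger_gap: 0.0563
grasp_force: 0.0
```

```bash
python3 - <<'E'
from h import *
s=telemetry.sense(); im=cams.camera('wrist'); cv2.imwrite('pics/w1.png',im)
C=cam('wrist',s); print(s['t'],s['finger_gap'],proj(C,[.556,.326,.065]))
go([.556,.326,.12],61,s)
E
```

```text
2.4333 0.05631078464305723 [317.81495262 189.65617009]
pos [0.5131 0.3358 0.2131] rot [-1.7998e+02  4.0000e-02  6.0880e+01] cmd [0.124 0.422 0.93 ] yaw -0.001
```

View pics/w1.png

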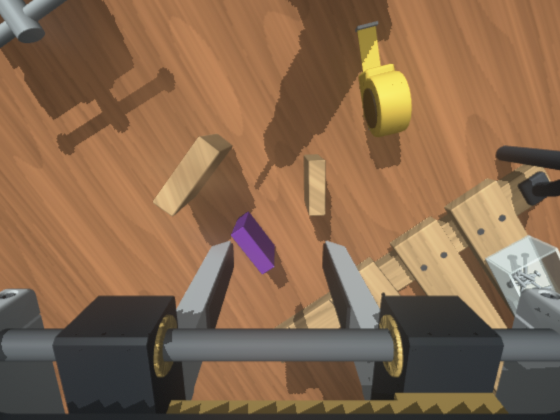

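The wrist view shows the spacer at about (317,187), 3 px from the prediction and nearly aligned with the tool. I'll refine this with a mask.

```bash
python3 - <<'E'
from h import *
s=telemetry.sense(); im=cv2.imread('pics/w1.png'); C=cam('wrist',s)
hsv=cv2.cvtColor(im,cv2.COLOR_BGR2HSV); print(hsv[190,318],hsv[190,307],hsv[158,315],hsv[187,280])
for lo in (140,155,170):
    m=((hsv[...,2]>lo)&(hsv[...,1]<135)).astype(np.uint8)
    cs,_=cv2.findContours(m,cv2.RETR_EXTERNAL,cv2.CHAIN_APPROX_NONE)
    for c in cs:
        if cv2.pointPolygonTest(c,(318,190),False)>0:
            b=cv2.boxPoints(cv2.minAreaRect(c)); P=np.array([ray(C,q,.065)[:2] for q in b]); print(lo,b.round(1).tolist(),P.mean(0))
            for i in (0,1): d=P[i+1]-P[i]; print(np.linalg.norm(d),np.degrees(np.arctan2(d[1],d[0])))
E
```

```text
[ 17 100 207] [ 16 105 102] [ 17 102 148] [ 13 131 171]
140 [[-0.0, 0.0], [559.0, 0.0], [559.0, 328.0], [0.0, 328.0]] [0.52127353 0.34719835]
0.507634384523569 -28.707253165442598
0.35942612146899744 -104.4859243740228
155 [[0.0, 0.0], [559.0, 0.0], [559.0, 327.0], [0.0, 327.0]] [0.52161511 0.34782468]
0.507634273670039 -28.707253165442598
0.35795284308875425 -104.48592733883137
170 [[248.60000610351562, 161.0], [324.0, 159.89999389648438], [326.20001220703125, 306.70001220703125], [250.8000030517578, 307.79998779296875]] [0.50119772 0.2922031 ]
0.07830480883479533 -27.855626558490172
0.17452412655720395 -115.45208470404407
```

```bash
python3 - <<'E'
from h import *
s=telemetry.sense(); im=cv2.imread('pics/w1.png'); C=cam('wrist',s)
hsv=cv2.cvtColor(im,cv2.COLOR_BGR2HSV)
for lo,sa in ((185,115),(185,125),(175,115)):
    m=((hsv[...,2]>lo)&(hsv[...,1]<sa)).astype(np.uint8); m=cv2.morphologyEx(m,cv2.MORPH_OPEN,np.ones((5,5),np.uint8))
    cs,_=cv2.findContours(m,cv2.RETR_EXTERNAL,cv2.CHAIN_APPROX_NONE)
    for c in cs:
        if cv2.pointPolygonTest(c,(318,190),False)>0:
            b=cv2.boxPoints(cv2.minAreaRect(c)); P=np.array([ray(C,q,.065)[:2] for q in b]); print(lo,b.round(1).tolist(),P.mean(0))
            for i in (0,1): d=P[i+1]-P[i]; print(np.linalg.norm(d),np.degrees(np.arctan2(d[1],d[0])))
E
```

```text
185 [[309.0, 161.0], [324.0, 161.0], [324.0, 214.0], [309.0, 214.0]] [0.55567222 0.32836342]
0.015588941561233879 -28.724772667862595
0.05752609282302341 -116.3308202817798
185 [[309.0, 161.0], [324.0, 161.0], [324.0, 214.0], [309.0, 214.0]] [0.55567222 0.32836342]
0.015588941561233879 -28.724772667862595
0.05752609282302341 -116.3308202817798
175 [[309.0, 160.0], [324.0, 160.0], [324.0, 214.0], [309.0, 214.0]] [0.55590435 0.32882461]
0.01557498594443384 -28.72464826723251
0.05855902390031019 -116.33082028177985
```

>>> drive_tool:
  xyz:
    - [0.14, 0.41, 0]
    - [0.14, 0.41, 0.3]
    - [0.14, 0.41, 0.6]
    - [0.14, 0.41, 0.9]
    - [0.14, 0.41, 0.9]
  yaw: [-0.006, -0.006, -0.006, -0.006, -0.006]

```text
t: 2.9
position: [0.5537, 0.3265, 0.1179]
tool_rot: [-179.8, 0.4, 62.6]
wrist_force: [0.0, -0.5, -0.3]
finger_gap: 0.0562
grasp_force: 0.0
```

```bash
python3 - <<'E'
from h import *
go([.556,.328,.038],62); s=telemetry.sense(); C=cam('wrist',s); im=cams.camera('wrist'); cv2.imwrite('pics/w2.png',im)
print(proj(C,[.556,.328,.065]))
hsv=cv2.cvtColor(im,cv2.COLOR_BGR2HSV)
m=((hsv[...,2]>165)&(hsv[...,1]<118)).astype(np.uint8); m=cv2.morphologyEx(m,cv2.MORPH_OPEN,np.ones((5,5),np.uint8))
for c in cv2.findContours(m,cv2.RETR_EXTERNAL,cv2.CHAIN_APPROX_NONE)[0]:
    if cv2.contourArea(c)>300:
        b=cv2.boxPoints(cv2.minAreaRect(c)); P=np.array([ray(C,q,.065)[:2] for q in b]); d=P[2]-P[1]; d0=P[1]-P[0]; print(b.mean(0),P.mean(0),np.hypot(*d0),np.hypot(*d),np.degrees(np.arctan2(d[1],d[0])))
E
```

```text
pos [0.5537 0.3265 0.1179] rot [-179.78    0.38   62.56] cmd [0.029 0.016 0.799] yaw 0.003
[280.42794369 227.53455836]
[439.604   281.03806] [0.6502007  0.22655143] 0.032391842672604476 0.059103417418893175 -35.9959135193773
[354.98813 281.82837] [0.58838654 0.25609939] 0.01857753338227016 0.08681521330422501 -93.20778282022711
[204.6 277.3] [0.48011201 0.31739939] 0.07585161572831713 0.018520271222912037 -56.27685744901375
[515.1924  266.70892] [0.70805824 0.20927531] 0.05925994673683411 0.09007629101257715 -78.33024634038252
[279. 226.] [0.55511866 0.32871013] 0.01647397809756672 0.05909261649413835 -116.83938998826207
[ 88.83711 209.87161] [0.43073313 0.4072598 ] 0.0925186857914553 0.025715434715135016 -64.35421188826132
```

>>> drive_tool:
  xyz:
    - [0, 0, 0.2]
    - [0, 0, 0.4]
    - [0, 0, 0.6]
    - [0, 0, 0.8]
    - [0, 0, 0.8]
    - [0, 0, 0.8]
  yaw: [0, 0, 0, 0, 0, 0]

```text
t: 3.45
position: [0.5569, 0.3279, 0.0449]
tool_rot: [180.0, -0.0, 62.4]
wrist_force: [-0.8, 0.4, 0.6]
finger_gap: 0.0565
grasp_force: 0.0
```

>>> drive_tool:
  xyz:
    - [0, 0, 0]
    - [0, 0, 0]
    - [0, 0, 0]
    - [0, 0, 0]
    - [0, 0, 0]
    - [0, 0, 0]
    - [0, 0, 0]
    - [0, 0, 0]
  yaw: [0, 0, 0, 0, 0, 0, 0, 0]
  jaw: 1

```text
t: 4.12
position: [0.5566, 0.3274, 0.0436]
tool_rot: [180.0, -0.0, 62.3]
wrist_force: [-1.1, 0.1, 2.8]
finger_gap: 0.0176
grasp_force: 30.0
```

>>> drive_tool:
  xyz:
    - [0, 0, -0.2]
    - [0, 0, -0.5]
    - [0, 0, -0.8]
    - [0, 0, -1]
    - [0, 0, -1]
    - [0, 0, -1]
  yaw: [0, 0, 0, 0, 0, 0]

```text
t: 4.62
position: [0.5569, 0.3277, 0.1443]
tool_rot: [180.0, -0.1, 62.3]
wrist_force: [-0.2, 0.4, -0.8]
finger_gap: 0.0178
grasp_force: 30.0
```

>>> drive_tool:
  xyz:
    - [-0.2, 0.2, -0.1]
    - [-0.45, 0.4, -0.2]
    - [-0.65, 0.58, -0.2]
    - [-0.65, 0.58, -0.2]
  yaw: [0, 0, 0, 0]

```text
t: 4.95
position: [0.579, 0.2366, 0.1631]
tool_rot: [179.9, 0.1, 61.9]
wrist_force: [0.1, -0.5, 0.2]
finger_gap: 0.0176
grasp_force: 30.0
```

>>> drive_tool:
  xyz:
    - [-0.2, 0.2, 0]
    - [-0.45, 0.4, 0]
    - [-0.65, 0.58, 0]
    - [-0.65, 0.58, 0]
    - [-0.65, 0.58, 0]
    - [-0.65, 0.58, 0]
    - [-0.65, 0.58, 0]
    - [-0.65, 0.58, 0]
  yaw: [-0.03, -0.06, -0.1, -0.14, -0.17, -0.2, -0.2, -0.2]

```text
t: 5.62
position: [0.5983, 0.1583, 0.1625]
tool_rot: [-179.9, 0.0, 98.1]
wrist_force: [-0.1, 1.0, 0.3]
finger_gap: 0.0181
grasp_force: 30.0
```

```bash
python3 - <<'E'
from h import *
s=telemetry.sense(); im=cams.camera('wrist'); cv2.imwrite('pics/w3.png',im); t=cams.camera('top'); cv2.imwrite('pics/top3.png',t)
go([.5993,.1587,.16],98.4,s)
E
```

```text
pos [0.5983 0.1583 0.1625] rot [-1.7991e+02  1.0000e-02  9.8100e+01] cmd [0.003 0.011 0.025] yaw -0.002
```

View pics/w3.png

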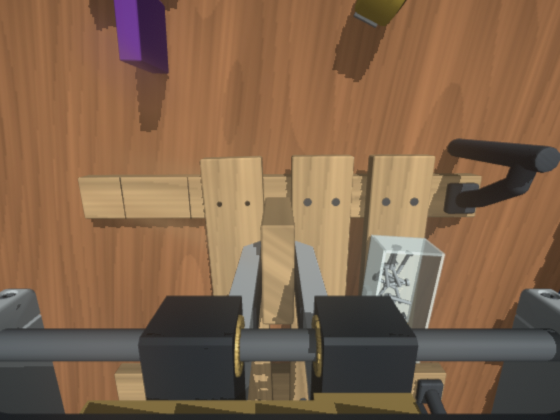

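The wrist view shows the left bearer along row 197, the loose slat's gap-side edge near column 262 and the fixed slat's edge near column 293. The held spacer sits in front of the gap. I'll measure both edges.

```bash
python3 - <<'E'
from h import *
s=telemetry.sense(); C=cam('wrist',s); im=cv2.imread('pics/w3.png'); hsv=cv2.cvtColor(im,cv2.COLOR_BGR2HSV)
cv2.imwrite('pics/w3c.png',cv2.resize(im[145:230,195:365],None,fx=4.7,fy=4.7,interpolation=cv2.INTER_CUBIC))
P=lambda u,v:ray(C,(u,v),.038).round(4)
g=cv2.cvtColor(im,cv2.COLOR_BGR2GRAY).astype(int)
for v in (160,164,168,172,182,190): print(v,g[v,256:300].tolist())
E
```

```text
160 [171, 170, 170, 167, 158, 117, 111, 119, 120, 119, 117, 120, 124, 124, 124, 123, 123, 125, 125, 125, 120, 118, 119, 122, 125, 124, 123, 125, 125, 123, 121, 121, 120, 119, 116, 90, 109, 141, 158, 160, 157, 156, 158, 163]
164 [171, 171, 170, 169, 157, 121, 108, 116, 119, 118, 119, 123, 124, 124, 124, 123, 125, 126, 126, 123, 119, 119, 121, 125, 125, 123, 124, 126, 124, 122, 121, 121, 120, 120, 117, 91, 117, 147, 160, 161, 157, 155, 158, 163]
168 [170, 170, 170, 168, 160, 137, 110, 116, 118, 117, 120, 123, 125, 125, 123, 124, 126, 127, 125, 121, 119, 120, 123, 126, 124, 123, 126, 126, 122, 120, 120, 119, 118, 118, 116, 92, 118, 149, 161, 161, 159, 156, 158, 162]
172 [170, 169, 169, 168, 162, 146, 112, 114, 117, 119, 123, 125, 124, 123, 125, 125, 127, 127, 123, 119, 121, 122, 125, 126, 124, 125, 126, 124, 118, 97, 85, 83, 83, 83, 83, 81, 119, 149, 161, 162, 160, 157, 158, 163]
182 [168, 168, 169, 168, 167, 159, 122, 130, 148, 153, 155, 154, 154, 154, 154, 154, 154, 154, 154, 154, 154, 154, 154, 154, 154, 154, 154, 154, 153, 145, 138, 113, 102, 100, 99, 88, 123, 153, 162, 161, 158, 156, 158, 163]
190 [166, 167, 167, 167, 167, 160, 141, 123, 147, 157, 158, 158, 158, 158, 158, 158, 157, 158, 157, 157, 157, 157, 157, 156, 157, 157, 157, 157, 156, 148, 141, 116, 105, 103, 97, 89, 123, 155, 163, 162, 159, 156, 159, 163]
```

View pics/w3c.png

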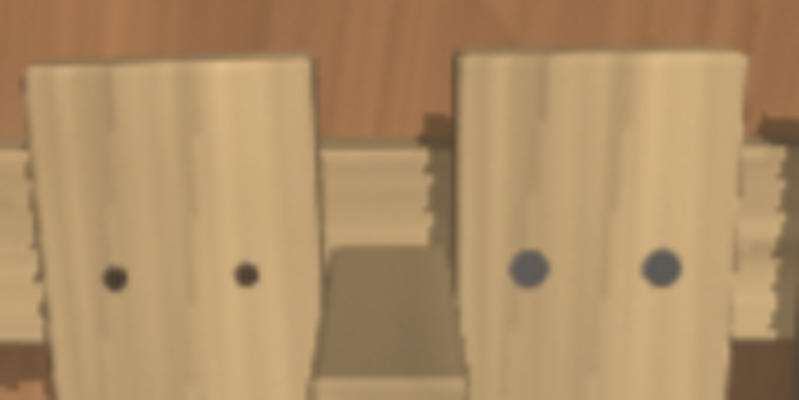

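```bash
python3 - <<'E'
from h import *
s=telemetry.sense(); C=cam('wrist',s)
P=lambda u,v:ray(C,(u,v),.038)
f1,f2=P(292,160),P(292.3,190); l1,l2=P(260.8,160),P(262.1,190)
f0=P(292,156); print(f0,P(352.5,156),P(203,159))
for a,b in((f1,f2),(l1,l2)): d=a-b; print(a,b,np.degrees(np.arctan2(d[1],d[0])))
# bearer edges at z .02
b1,b2=ray(C,(150,177),.02),ray(C,(150,218),.02); print('bearer',b1,b2)
b1,b2=ray(C,(270,177),.02),ray(C,(270,218),.02); print('bearer',b1,b2)
print(s['t'])
E
```

```text
[0.60460555 0.21033549 0.038     ] [0.66206633 0.2184692  0.038     ] [0.52028403 0.19551563 0.038     ]
[0.60518825 0.20656934 0.038     ] [0.60998916 0.17748076 0.038     ] 99.37186334912538
[0.57544895 0.20235965 0.038     ] [0.58040808 0.17329331 0.038     ] 99.68223926861238
bearer [0.463197   0.16668176 0.02      ] [0.46435887 0.12186714 0.02      ]
bearer [0.58639701 0.18412148 0.02      ] [0.5923319  0.13998347 0.02      ]
5.7167
```

The hand is centred over the gap to within 0.5 mm. I'll shift 3 mm along the slat and lower.

>>> drive_tool:
  xyz:
    - [0.03, 0.0, 0.2]
    - [0.03, 0.0, 0.4]
    - [0.03, 0.0, 0.65]
    - [0.03, 0.0, 0.65]
    - [0.03, 0.0, 0.65]
    - [0.03, 0.0, 0.65]
  yaw: [0, 0, 0, 0, 0, 0]

```text
t: 6.22
position: [0.5988, 0.1614, 0.0996]
tool_rot: [180.0, 0.0, 98.2]
wrist_force: [0.4, 0.4, -0.1]
finger_gap: 0.0175
grasp_force: 30.0
```

```bash
python3 - <<'E'
from h import *
s=telemetry.sense(); im=cams.camera('wrist'); cv2.imwrite('pics/w4.png',im); go([.5983,.1583,.064],98.3,s)
E
```

```text
pos [0.5988 0.1614 0.0996] rot [1.7995e+02 1.0000e-02 9.8230e+01] cmd [-0.03  -0.01   0.356] yaw -0.0
```

View pics/w4.png

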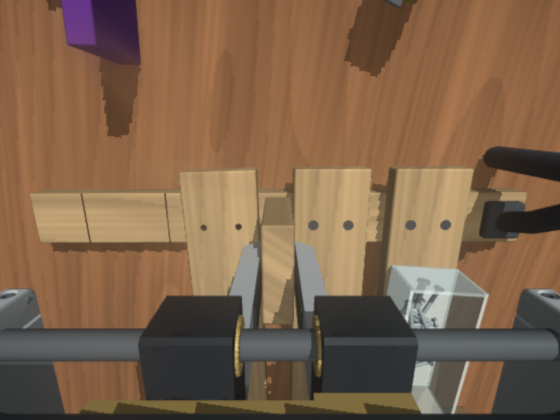

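The spacer is centred in the gap, with its end at about column 276 between the edges at 257 and 294. Next I'll lower it fully.

>>> drive_tool:
  xyz:
    - [0, 0, 0.12]
    - [0, 0, 0.22]
    - [0, 0, 0.32]
    - [0, 0, 0.35]
    - [0, 0, 0.36]
    - [0, 0, 0.36]
    - [0, 0, 0.36]
  yaw: [0, 0, 0, 0, 0, 0, 0]

```text
t: 6.85
position: [0.5981, 0.1613, 0.063]
tool_rot: [-180.0, -0.0, 98.3]
wrist_force: [-9.5, -1.6, 21.6]
finger_gap: 0.0177
grasp_force: 30.0
```

>>> drive_tool:
  xyz:
    - [0, 0, -0.01]
    - [0, 0, -0.01]
    - [0, 0, -0.01]
  yaw: [0, 0, 0]

```text
t: 7.1
position: [0.5982, 0.1613, 0.0631]
tool_rot: [-180.0, 0.0, 98.3]
wrist_force: [-0.2, -0.1, 1.3]
finger_gap: 0.018
grasp_force: 30.0
```

>>> drive_tool:
  xyz:
    - [0, 0, 0]
    - [0, 0, 0]
    - [0, 0, 0]
    - [0, 0, 0]
    - [0, 0, 0]
    - [0, 0, 0]
  yaw: [0, 0, 0, 0, 0, 0]
  jaw: 0.5

```text
t: 7.6
position: [0.5983, 0.1613, 0.0634]
tool_rot: [-180.0, 0.0, 98.3]
wrist_force: [-0.2, 0.6, 1.5]
finger_gap: 0.047
grasp_force: 0.0
```

>>> drive_tool:
  xyz:
    - [0, 0, -0.2]
    - [0, 0, -0.5]
    - [0, 0, -0.8]
    - [0, 0, -1]
    - [0, 0, -1]
  yaw: [0, 0, 0, 0, 0]

```text
t: 8.02
position: [0.6002, 0.1617, 0.1679]
tool_rot: [179.7, -0.1, 98.3]
wrist_force: [0.8, 0.7, -0.1]
finger_gap: 0.0471
grasp_force: 0.0
```

```bash
python3 - <<'E'
from h import *
s=telemetry.sense(); im=cams.camera('wrist'); cv2.imwrite('pics/w5.png',im); cv2.imwrite('pics/top5.png',cams.camera('top'));print(s['t'],s['position'],s['tool_rot'])
E
```

```text
8.0167 [0.60021062 0.16170417 0.16786824] [ 1.79668830e+02 -7.15718032e-02  9.82655941e+01]
```

View pics/w5.png

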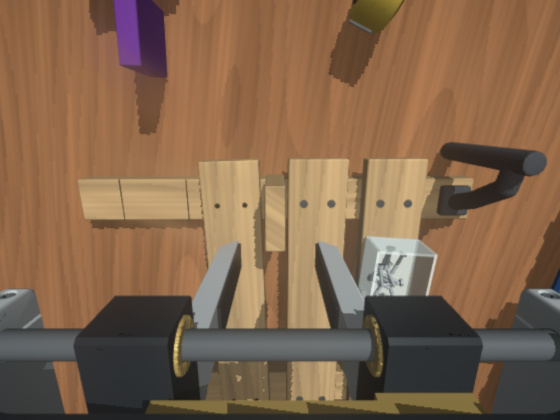

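The spacer now stands upright in the gap on the left bearer, with its top at about (276,217). Next I'll rotate so the open fingers straddle the spacer's line behind the loose slat.

>>> drive_tool:
  xyz:
    - [0, -0.2, 0]
    - [0, -0.4, 0]
    - [0, -0.7, 0]
    - [0, -1, 0]
    - [0, -1, 0]
    - [0, -1, 0]
    - [0, -1, 0]
    - [0, -1, 0]
  yaw: [-0.035, -0.07, -0.11, -0.15, -0.19, -0.23, -0.265, -0.3]

```text
t: 8.78
position: [0.4986, 0.1468, 0.1624]
tool_rot: [-179.9, -0.1, 152.6]
wrist_force: [0.5, -0.2, 0.4]
finger_gap: 0.0468
grasp_force: 0.0
```

>>> drive_tool:
  xyz:
    - [0, 0, 0]
    - [0, 0, 0]
    - [0, 0, 0]
    - [0, 0, 0]
    - [0, 0, 0]
    - [0, 0, 0]
    - [0, 0, 0]
    - [0, 0, 0]
  yaw: [-0.035, -0.07, -0.11, -0.15, -0.19, -0.2, -0.2, -0.2]

```text
t: 9.45
position: [0.4989, 0.1468, 0.1626]
tool_rot: [-180.0, -0.1, -171.8]
wrist_force: [0.0, 0.9, -0.5]
finger_gap: 0.0468
grasp_force: 0.0
```

```bash
python3 - <<'E'
from h import *
s=telemetry.sense(); im=cams.camera('wrist'); cv2.imwrite('pics/w6.png',im);print(s['t'],s['joint_pos'].round(0),s['finger_gap'])
go([.4944,.1462,.032],188.3,s)
E
```

```text
9.45 [-25.  17.   6. 110.  -2.  53.  80.] 0.04678903450784162
pos [0.4989 0.1468 0.1626] rot [-1.7999e+02 -8.0000e-02 -1.7183e+02] cmd [4.400e-02 1.000e-03 1.306e+00] yaw -0.001
```

View pics/w6.png

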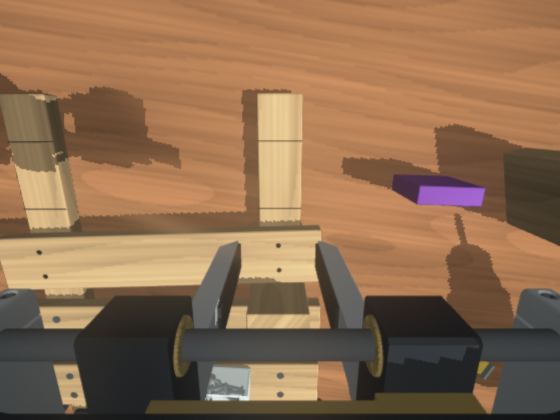

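The wrist view shows the left bearer centred on the tool at column 280, with the loose slat's robot-side edge at about row 229. I'll check how far that edge is.

```bash
python3 - <<'E'
from h import *
s=telemetry.sense(); C=cam('wrist',s); u=np.array([.9895,.1444,0])
for q in ((280,229),(310,228),(100,236),(318,226)):
    p=ray(C,q,.038); print(q,p,(p-s['position'])@u)
E
```

```text
(280, 229) [0.52220608 0.15292899 0.038     ] 0.023851087670024394
(310, 228) [0.51679011 0.1832171  0.038     ] 0.02286558991202123
(100, 236) [ 0.55604551 -0.03010493  0.038     ] 0.030905107670781605
(318, 226) [0.51350161 0.19095207 0.038     ] 0.020728542496551802
```

>>> drive_tool:
  xyz:
    - [0.03, 0, 0.2]
    - [0.03, 0, 0.5]
    - [0.03, 0, 0.8]
    - [0.03, 0, 0.9]
    - [0.03, 0, 0.9]
  yaw: [0, 0, 0, 0, 0]

```text
t: 9.92
position: [0.4949, 0.146, 0.0713]
tool_rot: [-179.9, -0.2, -171.8]
wrist_force: [0.2, -0.4, 0.4]
finger_gap: 0.047
grasp_force: 0.0
```

>>> drive_tool:
  xyz:
    - [0, 0, 0.15]
    - [0, 0, 0.3]
    - [0, 0, 0.4]
    - [0, 0, 0.4]
    - [0, 0, 0.4]
  yaw: [0, 0, 0, 0, 0]

```text
t: 10.33
position: [0.4967, 0.1466, 0.0342]
tool_rot: [-180.0, 0.0, -171.7]
wrist_force: [0.8, 0.2, -0.1]
finger_gap: 0.047
grasp_force: 0.0
```

>>> drive_tool:
  xyz:
    - [-0.02, 0, 0.02]
    - [-0.04, 0, 0.02]
    - [-0.06, 0, 0.02]
    - [-0.08, 0, 0.02]
    - [-0.1, 0, 0.02]
    - [-0.12, 0, 0.02]
    - [-0.14, 0, 0.02]
    - [-0.16, 0, 0.02]
  yaw: [0, 0, 0, 0, 0, 0, 0, 0]

```text
t: 11.0
position: [0.5124, 0.1488, 0.0315]
tool_rot: [-180.0, 0.0, -171.7]
wrist_force: [-0.5, -0.7, -0.4]
finger_gap: 0.047
grasp_force: 0.0
```

>>> drive_tool:
  xyz:
    - [-0.01, 0, 0]
    - [-0.02, 0, 0]
    - [-0.03, 0, 0]
    - [-0.04, 0, 0]
    - [-0.05, 0, 0]
    - [-0.06, 0, 0]
    - [-0.07, 0, 0]
    - [-0.08, 0, 0]
  yaw: [0, 0, 0, 0, 0, 0, 0, 0]

```text
t: 11.67
position: [0.5203, 0.15, 0.0314]
tool_rot: [-180.0, 0.0, -171.7]
wrist_force: [-0.4, -0.8, -1.0]
finger_gap: 0.0469
grasp_force: 0.4
```

>>> drive_tool:
  xyz:
    - [-0.01, 0, 0]
    - [-0.02, 0, 0]
    - [-0.03, 0, 0]
    - [-0.04, 0, 0]
    - [-0.05, 0, 0]
    - [-0.05, 0, 0]
  yaw: [0, 0, 0, 0, 0, 0]

```text
t: 12.17
position: [0.524, 0.1505, 0.0313]
tool_rot: [-180.0, -0.1, -171.7]
wrist_force: [-10.5, -0.9, 7.4]
finger_gap: 0.0473
grasp_force: 5.0
```

>>> drive_tool:
  xyz:
    - [-0.01, 0, 0]
    - [-0.02, 0, 0]
    - [-0.02, 0, 0]
  yaw: [0, 0, 0]

```text
t: 12.42
position: [0.5243, 0.1505, 0.0311]
tool_rot: [-180.0, -0.3, -171.7]
wrist_force: [-21.7, -2.1, 18.5]
finger_gap: 0.047
grasp_force: 11.0
```

```bash
python3 - <<'E'
from h import *
s=telemetry.sense(); w=cams.camera('wrist'); t=cams.camera('top'); sc=cams.camera('scene')
a=cv2.resize(t[130:260,180:350],None,fx=2.3,fy=2.3,interpolation=cv2.INTER_CUBIC); b=cv2.resize(sc[130:260,210:380],None,fx=2.3,fy=2.3,interpolation=cv2.INTER_CUBIC)
w=cv2.resize(w[150:390],(700,300)); o=np.vstack([np.hstack([a,b])[:,:700],w]); print(o.shape); cv2.imwrite('pics/m7.png',o[:600]); print(s['wrist_force'],s['wrist_torque'],s['position'])
E
```

```text
(599, 700, 3)
[-21.70020202  -2.0824069   18.4690993 ] [-0.95385824  4.98626351 -0.63519969] [0.52431447 0.1505061  0.03114539]
```

View pics/m7.png

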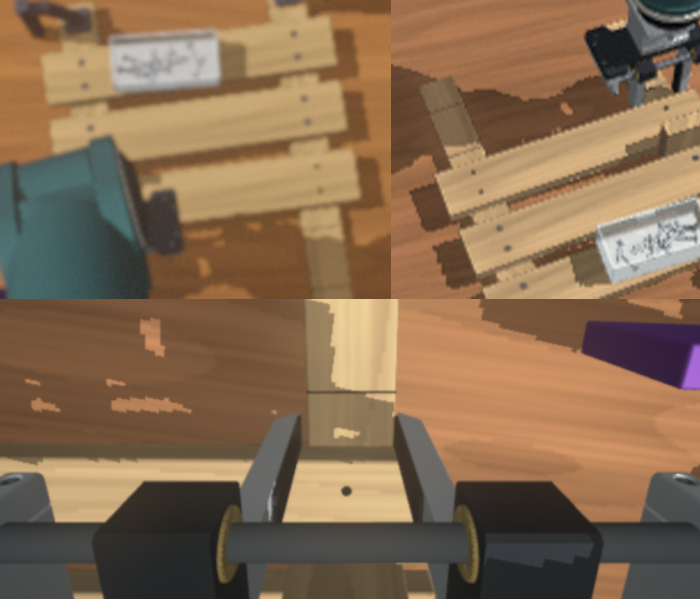

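The montage shows the fingers straddling the bearer against the slat, whose edge is level in the wrist view. My picture views are used up, so I'll check parallelism numerically from the top view.

```bash
python3 - <<'E'
from h import *
C=cam('top'); s=telemetry.sense()
ims=[cams.camera('top') for _ in range(2)]; t=np.mean(ims,0).astype(np.float32)
S=cv2.cvtColor(t.astype(np.uint8),cv2.COLOR_BGR2HSV)[...,1].astype(float)
g=cv2.cvtColor(t.astype(np.uint8),cv2.COLOR_BGR2GRAY).astype(float)
for u in (270,290): print(u,g[160:230,u].astype(int).tolist())
def fit(name,v0f,sgn):
    pts=[]
    for u in list(range(262,304)) :
        v0=v0f(u); vs=np.arange(int(v0-6),int(v0+7)); d=sgn*(g[vs+1,u]-g[vs-1,u]); k=d.argmax()
        if 0<k<len(d)-1:
            a,b,c=d[k-1:k+2]; pts.append(ray(C,(u,vs[k]+.5*(a-c)/(a-2*b+c+1e-9)),.038)[:2])
    P=np.array(pts); vx,vy,x0,y0=cv2.fitLine(P.astype(np.float32),cv2.DIST_HUBER,0,.0005,.0005).ravel()
    print(name,len(P),np.degrees(np.arctan2(vy,vx)),x0,y0); return np.array([vx,vy]),np.array([x0,y0])
# seeds from crop: top image coords (scale 3.0 -> 2.3 crop)
L=lambda x1,y1,x2,y2:(lambda u:(130+y1/2.3)+((u-180)*2.3-x1)*(y2-y1)/(x2-x1)/2.3)
a=fit('fixed top',L(50,122,340,85),1); b=fit('fixed bot',L(150,155,345,127),-1); c=fit('loose top',L(150,182,355,150),1); d=fit('loose bot',L(180,223,360,197),-1)
for n,x,y in(('gap',b,c),('loosewidth',c,d),('fixedwidth',a,b)):
    nrm=np.array([-x[0][1],x[0][0]]); print(n,(y[1]-x[1])@nrm)
E
```

```text
270 [196, 195, 197, 195, 180, 161, 145, 125, 101, 91, 92, 99, 128, 153, 168, 172, 172, 172, 171, 171, 170, 166, 163, 158, 156, 154, 157, 158, 159, 155, 154, 159, 160, 156, 138, 113, 93, 89, 89, 87, 96, 121, 145, 161, 167, 169, 172, 170, 170, 169, 167, 166, 162, 160, 157, 155, 156, 156, 156, 155, 154, 156, 162, 156, 142, 116, 91, 83, 85, 95]
290 [157, 157, 145, 119, 97, 92, 90, 91, 94, 117, 149, 167, 171, 172, 171, 170, 170, 169, 165, 160, 156, 156, 159, 161, 162, 160, 158, 155, 155, 157, 156, 146, 122, 98, 90, 91, 95, 102, 116, 130, 153, 168, 171, 172, 171, 170, 171, 170, 167, 162, 155, 153, 155, 158, 160, 158, 157, 155, 154, 155, 155, 151, 127, 99, 85, 85, 94, 110, 118, 109]
fixed top 40 -81.7987 0.6955615 0.00683067
fixed bot 42 -81.83122 0.63241994 0.02084177
loose top 42 -83.06535 0.61495775 0.013379697
loose bot 42 -82.59824 0.55462474 8.8094406e-05
gap -0.018345302
loosewidth -0.061496437
fixedwidth -0.06049713
```

>>> drive_tool:
  xyz:
    - [0, 0, 0]
    - [0, 0, 0]
    - [0, 0, 0]
    - [0, 0, 0]
  yaw: [0, 0, 0, 0]

```text
t: 13.0
position: [0.5243, 0.1505, 0.0311]
tool_rot: [-180.0, -0.3, -171.7]
wrist_force: [-22.4, -2.5, 17.8]
finger_gap: 0.0469
grasp_force: 10.8
```

```bash
python3 - <<'E'
from h import *
s=telemetry.sense(); print(s['t'],s['wrist_force'],s['position'],s['tool_rot'],abs(s['joint_velocities']).max())
# spacer check in the scene view: predicted top-face centre and its brightness against before
C=cam('scene'); print(proj(C,[.605,.162,.085]),proj(C,[.605,.162,.038])); im=cams.camera('scene')
x,y=proj(C,[.605,.162,.085]).astype(int); g=cv2.cvtColor(im,cv2.COLOR_BGR2GRAY)
print(g[y-14:y+22:2,x-18:x+18:2])
E
```

```text
13.0 [-22.35002975  -2.50363177  17.75405268] [0.52429488 0.1505151  0.03113499] [-179.97779714   -0.32751768 -171.7417986 ] 0.08736417159310177
[339.34900641 183.58021776] [337.6059134  192.82230988]
[[ 78 100  96  93  96  98  17  90 147 158 166 130 131 129 132 135 136 135]
 [102 102  99  95  94 132 145 170 170 174 172 154 134 133 134 134 133 136]
 [104 104 134 152 169 171 171 169 162 161 159 164 134 135 136 134 129 126]
 [154 167 168 170 152 161 163 161 169 173 176 175 159 126 120 119 117 116]
 [168 168 161 164  86 168 172 175 174 175 175 158 169 148 115 112 113 111]
 [165 166 166 169 173 173 169 171 155 168 186 173 169 162 134 120 119 119]
 [167 169 166 167 168 161 167 169 163 175 188 172 168 157 149 118 117 116]
 [164 168 168 161 180 170 168 167 164 183 188 176 149 110  97 113 115 118]
 [174 178 182 137 189 166 170 165 169 165 127 101  98  91  97 123 123 123]
 [183 182 179  85 103 172 155 115  98 105 104  99  96  92 114 127 125 124]
 [161 154 107  73  70  94  98  95 100 109  99  99  95  91 125 122 143 128]
 [105 102  99  65  69  96  97  95 104 107  97  95  91 115 145 170 169 152]
 [104  98  86  66  73  94  95  95 104 103 115 126 180 169 174 173 168 161]
 [ 81  82  80  66  80  94  95 112 124 173 169 169 172 165 160 160 160 166]
 [ 76  75  76  65  98 129 167 167 169 170 148 144 162 164 171 174 176 175]
 [ 75  78 124 143 165 165 167 167 163 163 120 130 171 174 174 173 173 170]
 [136 165 165 162 167 167 165 166 167 170 170 171 170 172 168 167 175 182]
 [164 170 166 165 165 163 165 168 167 167 169 168 171 176 183 187 191 189]]
```

```bash
python3 -c "
from h import *
print(manip.close_job())"
```

```text
the job is handed in; nothing more can be done
None
```

I handed the job in with the spacer trapped upright on the left bearer and the arm still pressing the loose slat against it at about 22 N; the top view put the gap at 18.3 mm and the slats about 1° (0.02 rad) from parallel, but no verdict came back.

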